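# Tighten a watch case back with a click wrench

## Task

Two watches are clamped face down in holders, each with a wrench standing on its screw-down case back. Take the click-type torque wrench, the one with the round knuckle between its head and its grip, and swing its handle clockwise (seen from above) until the case back is screwed home and the handle clearly breaks over at the knuckle; stop there, well before it folds to its end stop, and let go so that it springs straight with the back still tight. Leave the other, one-piece wrench where it is.

Things in the scene. Friction and masses are not known exactly. Their poses are not given: they have to be found in the camera images.
- click_grip (a point): Middle of the click wrench's grip: a level black bar 100 long, 22 wide, 24 mm tall, centre 95 mm above the bench, clear below down to 55 mm. It points roughly to the robot; the holder may be left or right. Axes: z up, x along the grip to the round 34 mm steel knuckle, whose pin is 105 mm along +x; the upright turning axis is 150 mm along +x while straight. Swing it clockwise from above, to its +y side.
- case_back (a joint): Turn of wrench head and case back about the upright axis, rad, growing clockwise from above (tightening). Starts at 0.15 to 0.45, turns against 2 to 3 N at the grip and stays where left; seats on a firm stop at 0.80, where the straight handle lies in line with the 120 mm length of the black holder (120 x 90 mm).
- click_joint (a joint): Bend of the breakaway knuckle, rad: 0 straight, growing as the grip goes on clockwise about the knuckle pin once the back is home; end stop at 0.70. Straight until about 9 N acts sideways at mid grip, then it folds at 9 to 12 N; springs straight when let go. A clear click is a bend of 0.15 to 0.45 (0.3 is 31 mm of travel at mid grip).
- plain_grip (a point): Middle of the grip of the other wrench, to be left alone: same grip, head, length (150 mm from turning axis to here) and height (95 mm) on an identical holder, but a straight one-piece 15 mm shank with no knuckle. Axes: x towards its turning axis, z up.

How it is judged:
By the outcome, as a careful person would: the job done as asked, in the order asked, and still so for the second after the job is handed in, with the robot touching nothing.
It also fails if it takes over 35 s, if anything falls off the work surface, if the arm or the gripper's body presses on something with over 40 N, if the wrist force passes 120 N, or if a joint passes its speed limit or range.

## Robot

A 6-joint arm with a two-finger parallel gripper is mounted at the origin on the work surface. World frame = base frame: x ahead of the robot, y to its left, z up, the work surface at z = 0. Lengths are in m, angles in rad, forces in N, time in s.
With the tool pointing down it reaches from about 0.25 to 0.8 m from the base axis. Payload 3.9 kg.
Tool frame: the origin (TCP) lies on the front face of the gripper's body, between the roots of the fingers; the fingertips stand 73 mm ahead of it and the grasp point (between the pads) lies 54 mm ahead of it; z points along the fingers, y is the direction in which the jaws open and shut (so a half turn about z gives the same grasp; the last joint's range is limited). The gripper opens to 85 mm and grips with 20 to 120 N. Pads are 22 mm wide; open, the fingers measure 114 mm over their backs; the gripper's body (76 mm by 85 mm) begins 54 mm behind the grasp point. The pads swing forward as they close: fully open they stand 13 mm farther back than shut.
Start: joints at [1.342, 0.26, -0.138, 1.173, 0, 1.571], TCP at [0.119, 0.511, 0.304] pointing down, gripper open.
Joint ranges: [-2.78, 2.78], [-0.83, 1.72], [-1.28, 1.37], [-1.9, 2.12], [-1.57, 1.48], [-3.14, 3.14]. Speed limits (rad/s): [2.57, 2.57, 3.14, 3.14, 3.14, 3.14].

## Interface

Orientations are given as a unit quaternion [w, x, y, z].
In Python, from rig import robot gives the robot as it stands. The module is installed in compiled form; this text tells all that it offers.
- The arm moves only by the shell command python3 -m creep 'ROWS'. ROWS is JSON, a list of rows, each a list of 3 entries, a list of its own where there are three numbers: the shift along the tool's x, y, z in cm, then the turn, a rotation vector about the tool's x, y, z in degrees, then the finger opening in cm, from 0 to 8.54. In form: [[[x, y, z], [wx, wy, wz], gripper], ...]. A call has 1 to 10 rows; each row is the pose to reach, as a shift and turn from the pose commanded when the call began, along the tool's axes at that moment; what a row does not reach only later rows make up. A row lasts 1/10 s, in which the tool goes at most 50 mm and 8.59 degrees, less where a joint would pass 70% of its speed; a pose out of reach is approached as far as the arm can. A call with a gripper value outside its range is refused whole. The fingers move at their own pace and stop on an object; the grip force is fixed at half the most. Time passes only in rows, so rows that repeat a pose let the fingers close. It gives the time, the measured TCP pose, the force and the opening at its end, in the units of the state.
- robot.sense(): the state, without advancing time (a new reading comes with each control period).
- robot.grab_frame(name): name is "side" or "top"; returns (picture, depth): 420x560x3 uint8, red, green, blue; 420x560 float32, m along the optical axis (not along the pixel's ray), 0 where there is no reading.
- robot.camera_params(name): a dict with "fx", "fy", "cx", "cy" (pixels), "distortion" ([k1, k2, p1, p2, k3] as OpenCV has them; the pictures are not rectified), "R" (3x3) and "t" (3): a world point X has camera coordinates R X + t. Camera axes: x right, y down, z forward; pixel columns grow to the right and rows downward; lengths in m; the calibration is good to about 2 mm. A picture is of the moment at which its call begins. camera_params takes no time and is no camera call.
- robot.close_job(): hands the job in, once; it reports no verdict.
The state is a dict: "clock": time; "joint_positions": joint angles; "dq": joint speeds; "joint_torque": joint torques, N m; "eef_pos": TCP position; "ee_rot": TCP orientation; "ft_force": force on the tool from outside, world axes, zero at the start; "torque": the same for the moment, N m; "grip_width": finger opening in m.
Only numpy, scipy, OpenCV 4.12 (cv2) and the standard library are available. Lean on these libraries where they do the work, as an engineer would, in place of code of your own. Each camera call takes 0.05 s, during which the arm holds its last target. There are 200 camera calls.

## Working session

There is one attempt and no reset: what is moved stays moved. The work goes in short steps, Python scripts to look and compute and a shell command to move; the robot and the scene stay as the last step left them, time stands still between calls to the robot, and variables do not carry over. Pictures are saved under pics/ and viewed, about 8 in all and at most 12, crops included, and the job is handed in when it is done.

```bash
mkdir -p pics
python3 - <<'E'
from rig import robot
import cv2,numpy as np
for n in("top","side"):
    p,d=robot.grab_frame(n); cv2.imwrite(f"pics/{n}0.png",p[:,:,::-1]); np.savez(f"{n}0.npz",p=p,d=d)
    print({k:np.round(v,3).tolist() for k,v in robot.camera_params(n).items()})
s=robot.sense();print({k:np.round(v,3).tolist() for k,v in s.items()})
E
```

```text
{'fx': 460.093, 'fy': 460.093, 'cx': 284.376, 'cy': 211.592, 'distortion': [-0.139, 0.0, 0.0, 0.0, 0.0], 'R': [[-0.011, -1.0, 0.009], [-0.996, 0.01, -0.092], [0.092, -0.01, -0.996]], 't': [-0.048, 0.529, 1.01]}
{'fx': 407.636, 'fy': 407.636, 'cx': 281.104, 'cy': 208.359, 'distortion': [-0.083, 0.0, 0.0, 0.0, 0.0], 'R': [[0.705, -0.709, 0.009], [-0.532, -0.537, -0.655], [0.469, 0.457, -0.756]], 't': [-0.409, 0.312, 0.852]}
{'clock': 0.1, 'joint_positions': [1.342, 0.261, -0.139, 1.173, -0.0, 1.571], 'dq': [-0.001, -0.002, 0.002, -0.003, 0.001, -0.001], 'joint_torque': [-0.001, -40.651, 25.453, 0.01, -0.0, -0.0], 'eef_pos': [0.119, 0.511, 0.303], 'ee_rot': [-0.0, 0.114, 0.993, -0.001], 'ft_force': [-0.575, -0.245, 0.888], 'torque': [-0.007, 0.001, -0.04], 'grip_width': 0.086}
```

View pics/top0.png

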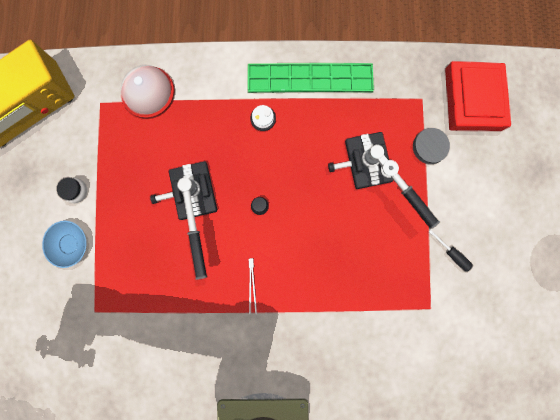

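View pics/side0.png

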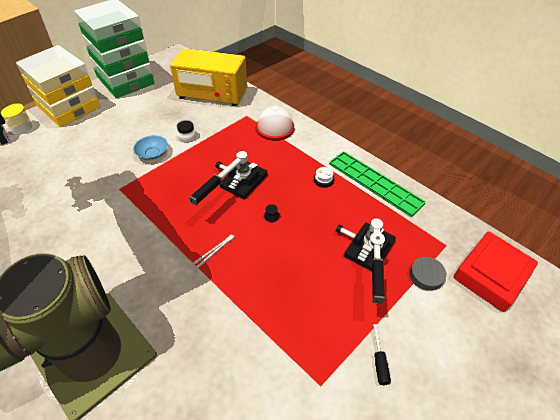

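The click wrench is the right one: its knuckle is at about (390,169), its head at (376,153) and its grip near (420,207). The plain wrench is on the left, with its grip at about (197,255). Next I'll measure from the depth image.

```bash
cat > h.py <<'E'
import cv2,numpy as np
from rig import robot
def cloud(n,d):
    c=robot.camera_params(n);K=np.array([[c["fx"],0,c["cx"]],[0,c["fy"],c["cy"]],[0,0,1]])
    v,u=np.mgrid[:420,:560];r=cv2.undistortPoints(np.stack([u,v],-1).reshape(-1,1,2).astype(float),K,np.array(c["distortion"])).reshape(420,560,2)
    P=np.dstack([r*d[...,None],d]);return (P-np.array(c["t"]))@np.array(c["R"])
def rect(W,m):
    m=cv2.morphologyEx(m.astype(np.uint8),cv2.MORPH_OPEN,np.ones((3,3)));n,l,s,_=cv2.connectedComponentsWithStats(m)
    for i in range(1,n):
        if s[i,4]>60:
            p=W[l==i];b=cv2.minAreaRect((p[:,:2]*1000).astype(np.float32))
            print(s[i].tolist(),"z",np.median(p[:,2]).round(4),"mean",p.mean(0).round(4),"rect",np.round(b[0]),np.round(b[1]),round(b[2],1))
E
python3 - <<'E'
from h import *
for n in("top","side"):
    f=np.load(f"{n}0.npz");p,d=f["p"].astype(int),f["d"];W=cloud(n,d);z=W[...,2];x=W[...,0]
    blk=p.max(2)<75
    roi=(x>.25)&(x<.75)&(abs(W[...,1])<.45)&(d>0)
    print(n,"grip");rect(W,blk&roi&(z>.08)&(z<.125))
    print("holder");rect(W,blk&roi&(z>.008)&(z<.07))
    print("bright");rect(W,(p.min(2)>110)&roi&(z>.08)&(z<.16))
E
```

```text
top grip
[411, 191, 18, 21, 85] z 0.1067 mean [ 0.5404 -0.3378  0.1067] rect [ 540. -338.] [55.  9.] 37.6
[404, 193, 12, 14, 66] z 0.1017 mean [ 0.5446 -0.318   0.1011] rect [ 544. -318.] [35.  6.] 35.3
[416, 208, 16, 19, 97] z 0.1033 mean [ 0.5064 -0.3473  0.102 ] rect [ 507. -347.] [49.  6.] 38.7
[195, 233, 11, 42, 139] z 0.103 mean [0.4378 0.1222 0.1017] rect [435. 123.] [87.  6.] 10.6
holder
[373, 133, 10, 11, 75] z 0.0213 mean [ 0.6985 -0.2719  0.0214] rect [ 697. -272.] [26. 22.] 3.6
[348, 148, 23, 38, 366] z 0.0233 mean [ 0.6342 -0.2241  0.029 ] rect [ 629. -228.] [89. 37.] 11.1
[192, 162, 21, 52, 560] z 0.0222 mean [0.5958 0.1317 0.0268] rect [586. 130.] [117.  36.] 12.6
[169, 168, 14, 29, 218] z 0.0225 mean [0.6059 0.1935 0.0286] rect [597. 190.] [68. 31.] 11.6
[63, 178, 18, 22, 323] z 0.0489 mean [0.5835 0.4317 0.0481] rect [583. 432.] [36. 49.] 89.3
[176, 191, 8, 15, 76] z 0.0413 mean [0.5583 0.1803 0.0367] rect [558. 180.] [15. 32.] 67.4
bright
[370, 145, 38, 45, 569] z 0.1048 mean [ 0.6156 -0.2727  0.1033] rect [ 613. -277.] [114.  33.] 41.1
[178, 177, 18, 54, 417] z 0.1
[... 448 characters left out ...]
23.  90.] 11.9
[265, 205, 14, 15, 162] z 0.0291 mean [ 0.5402 -0.004   0.0244] rect [542.  -1.] [33. 31.] 87.1
[345, 223, 29, 46, 532] z 0.0209 mean [ 0.6144 -0.2416  0.0249] rect [ 642. -245.] [120.  74.] 14.0
[380, 232, 15, 27, 217] z 0.0212 mean [ 0.6708 -0.2834  0.0278] rect [ 672. -285.] [84. 33.] 26.4
[411, 275, 25, 15, 103] z 0.0145 mean [ 0.6447 -0.4092  0.0151] rect [ 646. -408.] [16. 62.] 10.7
[375, 352, 10, 14, 107] z 0.0216 mean [ 0.4245 -0.4416  0.021 ] rect [ 425. -444.] [30. 19.] 38.4
bright
[219, 159, 21, 18, 109] z 0.1 mean [0.5247 0.1421 0.0998] rect [523. 143.] [85. 14.] 9.8
[370, 219, 15, 40, 350] z 0.1038 mean [ 0.6163 -0.2745  0.103 ] rect [ 612. -278.] [114.  33.] 41.1
```

Measured from the side view: grip at about (0.528, −0.343), pointing 38° towards the pivot at (0.646, −0.250), which agrees with the holder position. The holder's length lies at about 12°, so the back starts near 0.34 rad, as expected. I'll straddle the grip with the jaws open about 6 cm, tool y across the grip, and push with the trailing pad. First I go above it.

```bash
python3 -m creep '[[[-29.5,-37,0],[0,0,64],6],[[-29.5,-37,0],[0,0,64],6],[[-29.5,-37,0],[0,0,64],6],[[-29.5,-37,0],[0,0,64],6],[[-29.5,-37,0],[0,0,64],6],[[-29.5,-37,0],[0,0,64],6],[[-29.5,-37,0],[0,0,64],6],[[-29.5,-37,0],[0,0,64],6],[[-29.5,-37,0],[0,0,64],6],[[-29.5,-37,0],[0,0,64],6]]'
cat > go.py <<'E'
import sys,numpy as np
from rig import robot
from scipy.spatial.transform import Rotation as R
x,y,z,yaw=map(float,sys.argv[1:5]);s=robot.sense();w,a,b,c=s["ee_rot"];T=R.from_quat([a,b,c,w])
yv=T.as_matrix()[:,1];cur=np.degrees(np.arctan2(yv[1],yv[0]))
print("pos",np.round(s["eef_pos"],4),"yaw",cur.round(1),"F",np.round(s["ft_force"],1),"w",s["grip_width"],"t",s["clock"],"q",np.round(s["joint_positions"],2))
print("shift cm",np.round(100*T.inv().apply(np.array([x,y,z])-s["eef_pos"]),2),"turn z",round(-((yaw-cur+180)%360-180),1))
E
python3 go.py .528 -.343 .304 -51.8
```

```text
clock: 1.1
eef_pos: [0.323, 0.081, 0.3038]
ee_rot: [0.0, 0.625, 0.781, -0.0]
ft_force: [0.3, -0.2, 0.2]
grip_width: 0.0601
pos [0.323  0.081  0.3038] yaw 12.6 F [ 0.3 -0.2  0.2] w 0.06005078317505941 t 1.1 q [ 0.25 -0.07 -0.52  1.13 -0.    1.6 ]
shift cm [-4.586e+01  1.072e+01  3.000e-02] turn z 64.4
```

```bash
python3 -m creep '[[[-45.9,10.7,0],[0,0,64.4],6],[[-45.9,10.7,0],[0,0,64.4],6],[[-45.9,10.7,0],[0,0,64.4],6],[[-45.9,10.7,0],[0,0,64.4],6],[[-45.9,10.7,0],[0,0,64.4],6],[[-45.9,10.7,0],[0,0,64.4],6],[[-45.9,10.7,0],[0,0,64.4],6],[[-45.9,10.7,0],[0,0,64.4],6],[[-45.9,10.7,0],[0,0,64.4],6],[[-45.9,10.7,0],[0,0,64.4],6]]'
python3 go.py .528 -.343 .21 -51.8
python3 - <<'E'
from h import *
p,d=robot.grab_frame("side");cv2.imwrite("pics/s1.png",cv2.resize(p[170:350,280:520,::-1],None,fx=3,fy=3))
E
```

```text
clock: 2.1
eef_pos: [0.5304, -0.3434, 0.3024]
ee_rot: [0.0, 0.945, 0.328, -0.0]
ft_force: [0.2, 0.7, 0.0]
grip_width: 0.0601
pos [ 0.5304 -0.3434  0.3024] yaw -51.7 F [0.2 0.7 0. ] w 0.06009942957251894 t 2.1 q [-0.57  0.45  0.14  1.26 -0.    1.9 ]
shift cm [-0.15 -0.19  9.24] turn z 0.1
```

View pics/s1.png

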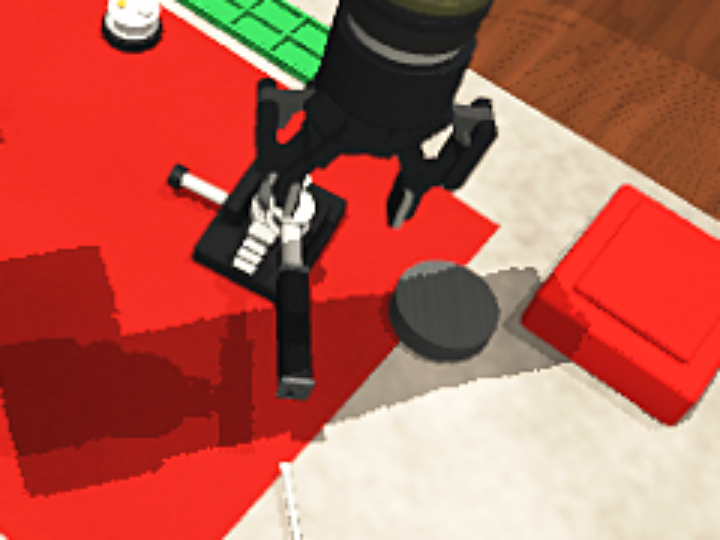

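The side view shows the jaws above and across the grip, which is unoccluded at crop position (293,330). Slack is about 19 mm a side, so I go down.

```bash
python3 -m creep '[[[-0.1,-0.2,4.5],[0,0,0],6],[[-0.1,-0.2,8],[0,0,0],6],[[-0.1,-0.2,10.5],[0,0,0],6],[[-0.1,-0.2,12.5],[0,0,0],6],[[-0.1,-0.2,14],[0,0,0],6],[[-0.1,-0.2,15],[0,0,0],6],[[-0.1,-0.2,15.7],[0,0,0],6],[[-0.1,-0.2,15.7],[0,0,0],6]]'
python3 go.py .528 -.343 .145 -51.8
python3 - <<'E'
from h import *
for n in("side","top"):
    p,d=robot.grab_frame(n);cv2.imwrite(f"pics/{n}2.png",cv2.resize(p[(170 if n=="side" else 100):(350 if n=="side" else 280),280:520,::-1],None,fx=3,fy=3))
E
```

```text
clock: 2.95
eef_pos: [0.5267, -0.3381, 0.1461]
ee_rot: [-0.001, 0.944, 0.33, -0.0]
ft_force: [-0.6, 0.6, 0.0]
grip_width: 0.0602
pos [ 0.5267 -0.3381  0.1461] yaw -51.5 F [-0.6  0.6  0. ] w 0.06023340327716772 t 2.95 q [-0.57  0.53 -0.14  0.9   0.    1.9 ]
shift cm [-0.2   0.46  0.11] turn z 0.3
```

View pics/side2.png

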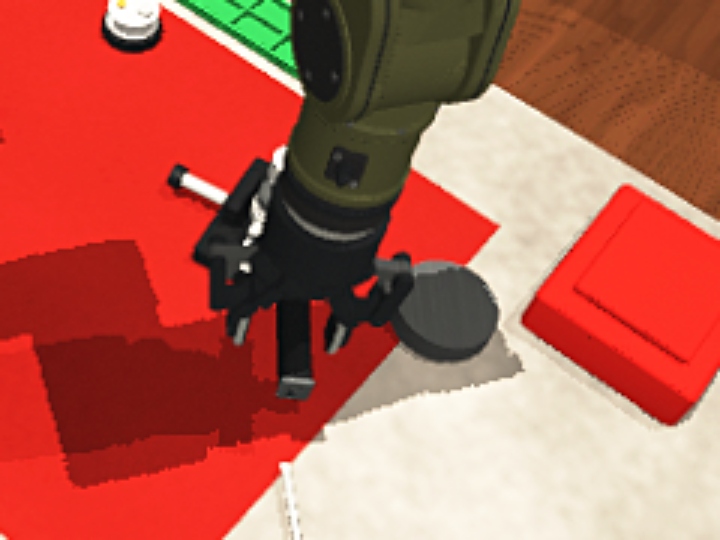

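The jaws straddle the grip, with a finger on each side of it and no contact force. Next I work out the arc.

```bash
cat > arc.py <<'E'
import sys,numpy as np
from rig import robot
from scipy.spatial.transform import Rotation as R
P=np.array([.646,-.250]);S=float(sys.argv[1]);off=float(sys.argv[2])
s=robot.sense();w,a,b,c=s["ee_rot"];T=R.from_quat([a,b,c,w]);yv=T.as_matrix()[:,1];cur=np.degrees(np.arctan2(yv[1],yv[0]))
u=lambda t:np.array([np.cos(np.radians(t)),np.sin(np.radians(t))]);n=lambda t:np.array([-u(t)[1],u(t)[0]])
for t in map(float,sys.argv[3:]):
    g=P-.15*u(t) if t>=S else P-.045*u(S)-.105*u(t)
    c=g+off*n(t); d=T.inv().apply(np.r_[c,.145]-s["eef_pos"])*100
    print(t,"xyz",np.round(c,4),"shift",np.round(d,2),"turn",round(cur-(t-90),1))
E
python3 arc.py 12 .019 38 34 30 26 23 20 18 16 14 12
```

```text
38.0 xyz [ 0.5161 -0.3274] shift [-0.18 -1.59  0.25] turn 0.5
34.0 xyz [ 0.511  -0.3181] shift [-0.   -2.63  0.25] turn 4.5
30.0 xyz [ 0.5066 -0.3085] shift [ 0.25 -3.66  0.25] turn 8.5
26.0 xyz [ 0.5029 -0.2987] shift [ 0.57 -4.66  0.25] turn 12.5
23.0 xyz [ 0.5005 -0.2911] shift [ 0.85 -5.4   0.24] turn 15.5
20.0 xyz [ 0.4985 -0.2834] shift [ 1.18 -6.12  0.24] turn 18.5
18.0 xyz [ 0.4975 -0.2783] shift [ 1.41 -6.59  0.24] turn 20.5
16.0 xyz [ 0.4966 -0.2731] shift [ 1.67 -7.06  0.24] turn 22.5
14.0 xyz [ 0.4959 -0.2679] shift [ 1.94 -7.51  0.24] turn 24.5
12.0 xyz [ 0.4953 -0.2626] shift [ 2.22 -7.95  0.24] turn 26.5
```

```bash
python3 -m creep '[[[-0.1,-0.8,0.1],[0,0,0.3],6],[[-0.18,-1.6,0.1],[0,0,0.5],6],[[-0.1,-2.1,0.1],[0,0,2.5],6],[[0,-2.6,0.1],[0,0,4.5],6],[[0.1,-3.1,0.1],[0,0,6.5],6],[[0.25,-3.65,0.1],[0,0,8.5],6],[[0.4,-4.15,0.1],[0,0,10.5],6],[[0.57,-4.65,0.1],[0,0,12.5],6],[[0.57,-4.65,0.1],[0,0,12.5],6]]'
python3 arc.py 12 .019 26 23 20 18 16 14 12
```

```text
clock: 3.95
eef_pos: [0.5024, -0.298, 0.1466]
ee_rot: [0.0, 0.974, 0.225, 0.0]
ft_force: [0.1, -0.5, -0.3]
grip_width: 0.0599
26.0 xyz [ 0.5029 -0.2987] shift [0.01 0.08 0.16] turn 0.0
23.0 xyz [ 0.5005 -0.2911] shift [ 0.13 -0.7   0.15] turn 3.0
20.0 xyz [ 0.4985 -0.2834] shift [ 0.29 -1.48  0.15] turn 6.0
18.0 xyz [ 0.4975 -0.2783] shift [ 0.42 -1.99  0.15] turn 8.0
16.0 xyz [ 0.4966 -0.2731] shift [ 0.57 -2.5   0.15] turn 10.0
14.0 xyz [ 0.4959 -0.2679] shift [ 0.73 -3.    0.15] turn 12.0
12.0 xyz [ 0.4953 -0.2626] shift [ 0.91 -3.49  0.15] turn 14.0
```

```bash
cat > look.py <<'E'
import sys
from h import *
k=sys.argv[1]
p,d=robot.grab_frame("side");cv2.imwrite(f"pics/{k}.png",cv2.resize(p[170:350,280:520,::-1],None,fx=3,fy=3))
W=cloud("side",d);m=(p.max(2)<80)&(d>0)&(W[...,2]>.085)&(W[...,2]<.115)&(W[...,0]>.42)&(W[...,0]<.62)&(W[...,1]<-.15)&(W[...,1]>-.42)
rect(W,m)
print("bright");rect(W,(p.min(2)>110)&(d>0)&(W[...,2]>.08)&(W[...,2]<.16)&(W[...,1]<-.15)&(W[...,0]<.75)&(W[...,0]>.4))
E
python3 look.py s3
```

```text
[354, 268, 15, 24, 244] z 0.1057 mean [ 0.4964 -0.322   0.1052] rect [ 497. -323.] [66. 24.] 24.7
bright
```

View pics/s3.png

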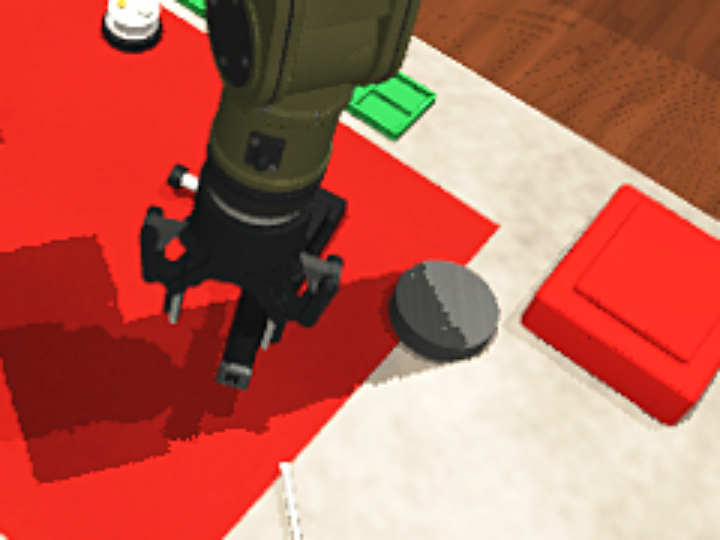

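The grip has swung with the trailing finger, its end now at crop (235,375), and it measures about 25° as planned. I continue in smaller steps and watch the force.

```bash
python3 -m creep '[[[0.07,-0.35,0.1],[0,0,1.5],6],[[0.13,-0.7,0.1],[0,0,3],6],[[0.2,-1.1,0.1],[0,0,4.5],6],[[0.29,-1.48,0.1],[0,0,6],6],[[0.42,-2,0.1],[0,0,8],6]]'
python3 arc.py 12 .019 18 17 16 15 14 13 12; python3 -m creep '[[[0.08,-0.25,0],[0,0,1],6],[[0.15,-0.5,0],[0,0,2],6]]'; python3 arc.py 12 .019 16 15 14 13 12 10 8 6 4 2 0 -2 -4 -6
```

```text
clock: 4.5
eef_pos: [0.4981, -0.2796, 0.1456]
ee_rot: [0.001, 0.988, 0.156, 0.001]
ft_force: [1.6, -1.7, -0.6]
grip_width: 0.0606
18.0 xyz [ 0.4975 -0.2783] shift [-0.02 -0.15  0.06] turn -0.1
17.0 xyz [ 0.497  -0.2757] shift [ 0.01 -0.41  0.06] turn 0.9
16.0 xyz [ 0.4966 -0.2731] shift [ 0.05 -0.67  0.06] turn 1.9
15.0 xyz [ 0.4962 -0.2705] shift [ 0.1  -0.93  0.06] turn 2.9
14.0 xyz [ 0.4959 -0.2679] shift [ 0.15 -1.19  0.06] turn 3.9
13.0 xyz [ 0.4956 -0.2652] shift [ 0.2  -1.45  0.06] turn 4.9
12.0 xyz [ 0.4953 -0.2626] shift [ 0.26 -1.71  0.06] turn 5.9
clock: 4.7
eef_pos: [0.4975, -0.274, 0.1453]
ee_rot: [0.001, 0.99, 0.139, -0.0]
ft_force: [-0.5, -2.5, 0.8]
grip_width: 0.0599
16.0 xyz [ 0.4966 -0.2731] shift [-0.06 -0.11  0.03] turn -0.1
15.0 xyz [ 0.4962 -0.2705] shift [-0.03 -0.38  0.03] turn 0.9
14.0 xyz [ 0.4959 -0.2679] shift [ 0.01 -0.64  0.03] turn 1.9
13.0 xyz [ 0.4956 -0.2652] shift [ 0.06 -0.9   0.03] turn 2.9
12.0 xyz [ 0.4953 -0.2626] shift [ 0.11 -1.16  0.03] turn 3.9
10.0 xyz [ 0.4953 -0.2589] shift [ 0.2  -1.52  0.03] turn 5.9
8.0 xyz [ 0.4954 -0.2552] shift [ 0.31 -1.87  0.03] turn 7.9
6.0 xyz [ 0.4956 -0.2514] shift [ 0.44 -2.22  0.03] turn 9.9
4.0 xyz [ 0.4959 -0.2477] shift [ 0.57 -2.57  0.03] turn 11.9
2.0 xyz [ 0.4964 -0.244 ] shift [ 0.72 -2.91  0.03] turn 13.9
0.0 xyz [ 0.497  -0.2404] shift [ 0.88 -3.25  0.03] turn 15.9
-2.0 xyz [ 0.4977 -0.2367] shift [ 1.05 -3.58  0.03] turn 17.9
-4.0 xyz [ 0.4986 -0.2331] shift [ 1.23 -3.91  0.03] turn 19.9
-6.0 xyz [ 0.4995 -0.2295] shift [ 1.42 -4.23  0.02] turn 21.9
```

Drag is about 2.5 N, as specified for tightening. Now I step on to find the seat, where the force should jump to about 9 N.

```bash
for i in 1 2 3 4; do python3 -m creep '[[[0.03,-0.13,0],[0,0,0.5],6],[[0.05,-0.27,0],[0,0,1],6]]' | grep -E 'pos|force'; done; python3 arc.py 12 .019 12 10
```

```text
eef_pos: [0.4973, -0.2711, 0.145]
ft_force: [0.0, -2.0, 0.9]
eef_pos: [0.497, -0.2681, 0.1449]
ft_force: [-1.5, -1.4, 2.0]
eef_pos: [0.4967, -0.2653, 0.1448]
ft_force: [-1.5, -2.6, 1.0]
eef_pos: [0.4966, -0.2625, 0.1448]
ft_force: [-1.1, -2.7, 1.9]
12.0 xyz [ 0.4953 -0.2626] shift [-0.12 -0.02 -0.02] turn -0.1
10.0 xyz [ 0.4953 -0.2589] shift [-0.05 -0.38 -0.02] turn 1.9
```

```bash
for i in 1 2 3 4; do python3 -m creep '[[[0.01,-0.1,0],[0,0,0.4],6],[[0.03,-0.2,0],[0,0,0.8],6]]' | grep -E 'pos|force'; done; python3 arc.py 12 .019 12 10
```

```text
eef_pos: [0.4967, -0.2611, 0.1448]
ft_force: [-0.8, -6.4, -1.5]
eef_pos: [0.4969, -0.2603, 0.1448]
ft_force: [-0.2, -8.9, -2.7]
eef_pos: [0.4968, -0.2585, 0.1448]
ft_force: [-0.1, -9.5, -2.2]
eef_pos: [0.4968, -0.2565, 0.1448]
ft_force: [-1.2, -8.8, -1.5]
12.0 xyz [ 0.4953 -0.2626] shift [-0.23  0.58 -0.02] turn -3.3
10.0 xyz [ 0.4953 -0.2589] shift [-0.18  0.21 -0.02] turn -1.3
```

The back seated at tool y ≈ −0.261 and the knuckle gave at about 9 N, both as expected. I now fold it to about 0.28 rad.

```bash
python3 arc.py 11.5 .019 9 6 3 0 -3 -5
```

```text
9.0 xyz [ 0.4952 -0.2566] shift [-0.15 -0.01 -0.02] turn -0.3
6.0 xyz [ 0.4955 -0.2511] shift [-0.04 -0.56 -0.03] turn 2.7
3.0 xyz [ 0.4961 -0.2455] shift [ 0.1  -1.1  -0.03] turn 5.7
0.0 xyz [ 0.4969 -0.24  ] shift [ 0.26 -1.64 -0.03] turn 8.7
-3.0 xyz [ 0.498  -0.2345] shift [ 0.46 -2.16 -0.03] turn 11.7
-5.0 xyz [ 0.499  -0.2309] shift [ 0.61 -2.5  -0.04] turn 13.7
```

```bash
python3 -m creep '[[[0,-0.3,0],[0,0,1.5],6],[[0.05,-0.56,0],[0,0,2.7],6],[[0.1,-0.83,0],[0,0,4.2],6],[[0.15,-1.1,0],[0,0,5.7],6],[[0.22,-1.37,0],[0,0,7.2],6],[[0.3,-1.64,0],[0,0,8.7],6],[[0.38,-1.9,0],[0,0,10.2],6],[[0.48,-2.16,0],[0,0,11.7],6],[[0.6,-2.5,0],[0,0,13.7],6],[[0.6,-2.5,0],[0,0,13.7],6]]'
python3 look.py s4; python3 arc.py 11.5 .019 -5
```

```text
clock: 7.3
eef_pos: [0.5003, -0.2309, 0.1448]
ee_rot: [0.002, 0.999, -0.043, 0.001]
ft_force: [2.9, -10.0, -5.5]
grip_width: 0.0598
[317, 258, 20, 22, 241] z 0.1045 mean [ 0.4694 -0.2505  0.1023] rect [ 473. -249.] [21. 52.] 85.2
bright
[354, 219, 29, 30, 332] z 0.104 mean [ 0.6113 -0.2583  0.1023] rect [ 608. -260.] [107.  31.] 9.4
-5.0 xyz [ 0.499  -0.2309] shift [-0.13 -0.   -0.02] turn 0.0
```

View pics/s4.png

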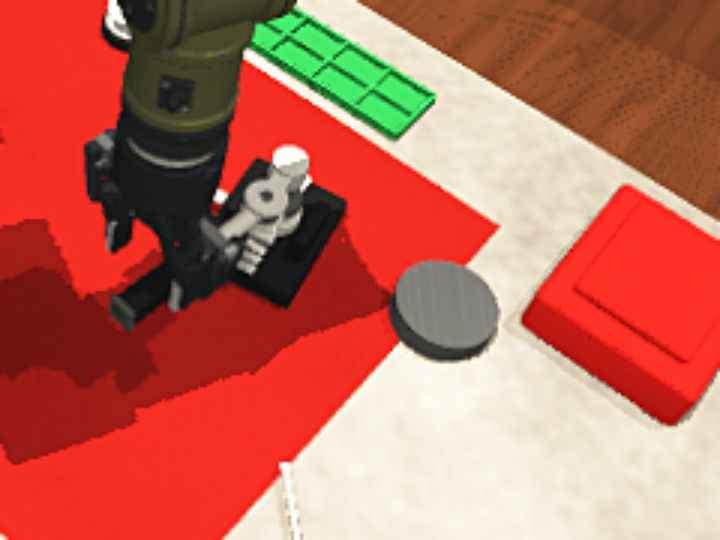

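The picture shows the handle folded at the knuckle (crop 265,195). The grip lies at −4.8° against 11.5° seated, a bend of about 0.285 rad at about 10 N. I ease back along the same path until the grip is centred between the jaws.

```bash
python3 arc.py 11.5 .019 -2 1 4 7 9 11.5; python3 arc.py 11.5 0.0 11.5
```

```text
-2.0 xyz [ 0.4976 -0.2363] shift [-0.21  0.55 -0.02] turn -3.0
1.0 xyz [ 0.4966 -0.2418] shift [-0.27  1.1  -0.01] turn -6.0
4.0 xyz [ 0.4958 -0.2473] shift [-0.3   1.66 -0.01] turn -9.0
7.0 xyz [ 0.4954 -0.2529] shift [-0.3   2.22 -0.01] turn -12.0
9.0 xyz [ 0.4952 -0.2566] shift [-0.28  2.59 -0.01] turn -14.0
11.5 xyz [ 0.4952 -0.2613] shift [-0.24  3.06 -0.  ] turn -16.5
11.5 xyz [ 0.499  -0.2799] shift [0.3  4.88 0.01] turn -16.5
```

```bash
python3 -m creep '[[[-0.1,0.55,0],[0,0,-3],6],[[-0.15,1.1,0],[0,0,-6],6],[[-0.2,1.66,0],[0,0,-9],6],[[-0.2,2.22,0],[0,0,-12],6],[[-0.2,2.6,0],[0,0,-14],6],[[-0.1,3.06,0],[0,0,-16.5],6],[[0,3.5,0],[0,0,-16.5],6],[[0.1,4,0],[0,0,-16.5],6],[[0.2,4.6,0],[0,0,-16.5],6],[[0.2,4.6,0],[0,0,-16.5],6]]'
python3 look.py s5; python3 arc.py 11.5 0 11.5
```

```text
clock: 8.35
eef_pos: [0.4968, -0.2753, 0.1449]
ee_rot: [-0.0, 0.995, 0.101, 0.0]
ft_force: [0.5, 0.5, -0.3]
grip_width: 0.0601
[332, 263, 21, 28, 290] z 0.1042 mean [ 0.4768 -0.2862  0.1026] rect [ 482. -284.] [66. 21.] 10.1
bright
[374, 220, 9, 12, 78] z 0.1038 mean [ 0.6443 -0.2582  0.1028] rect [ 644. -259.] [36. 16.] 19.2
11.5 xyz [ 0.499  -0.2799] shift [ 0.13  0.53 -0.02] turn 0.1
```

View pics/s5.png

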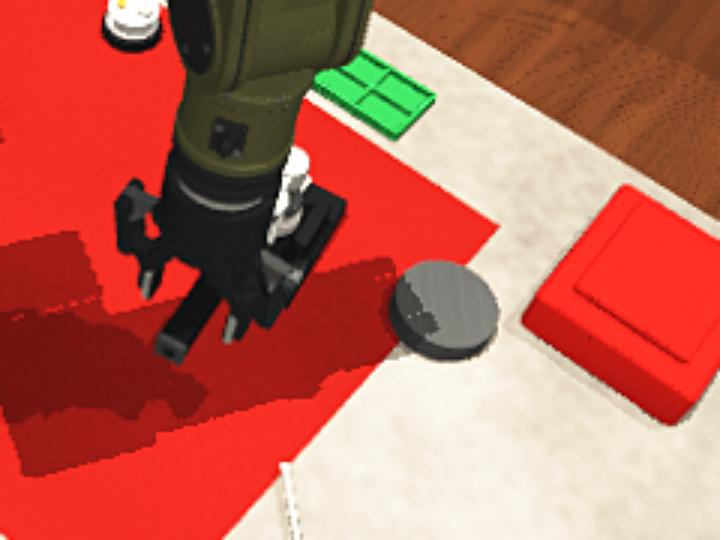

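The grip has sprung back to about 10–11° and stands free between the fingers, with no force on the tool. I lift straight up and check.

```bash
python3 -m creep '[[[0.1,0.5,0],[0,0,0],6],[[0.1,0.5,-2],[0,0,0],6],[[0.1,0.5,-5],[0,0,0],6],[[0.1,0.5,-9],[0,0,0],6],[[0.1,0.5,-13],[0,0,0],6],[[0.1,0.5,-17],[0,0,0],6],[[0.1,0.5,-20],[0,0,0],6],[[0.1,0.5,-20],[0,0,0],6],[[0.1,0.5,-20],[0,0,0],6]]'
python3 look.py s6
python3 - <<'E'
from h import *
f=np.load("side0.npz");p,d=robot.grab_frame("side");a=np.abs(p.astype(int)-f["p"])[145:215,185:270];print("plain diff",a.max(2).mean(),(a.max(2)>40).sum())
E
```

```text
clock: 9.3
eef_pos: [0.499, -0.2797, 0.3455]
ee_rot: [0.0, 0.995, 0.101, 0.001]
ft_force: [-0.5, -1.3, -1.1]
grip_width: 0.0601
[332, 252, 29, 39, 444] z 0.1044 mean [ 0.4941 -0.2835  0.1029] rect [ 499. -281.] [101.  22.] 11.0
bright
[358, 227, 22, 26, 274] z 0.1026 mean [ 0.5982 -0.2622  0.1016] rect [ 597. -262.] [89. 33.] 16.5
plain diff 8.314957983193278 0
```

View pics/s6.png

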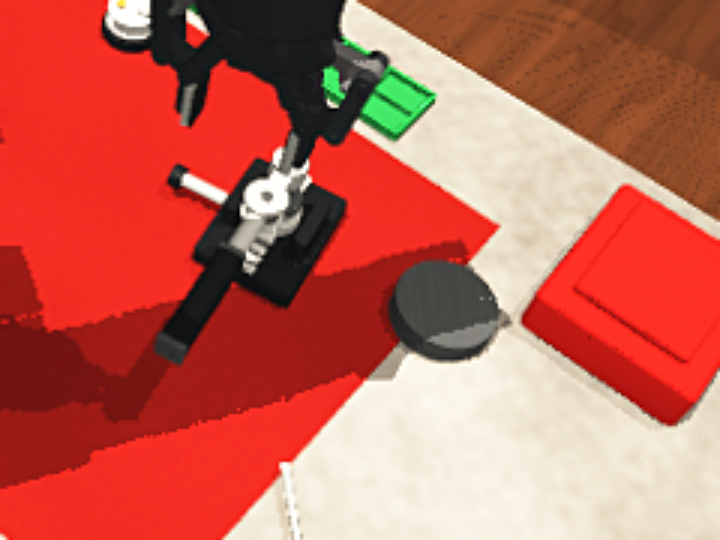

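The grip lies straight at 11°, centre (0.499, −0.281), parallel to the holder, and the arm is clear. The plain wrench hasn't changed. I hand in.

```bash
python3 -c "
from rig import robot
print(robot.close_job(), robot.sense()['clock'])"
```

```text
the job is handed in; nothing more can be done
the job is handed in; nothing more can be done
```

The click wrench has been tightened until it clicked and then let go, and the job was handed in about 9.4 s in. I straddled its grip with the open jaws and pushed it clockwise with one pad.

- **Tightening:** the case back turned against about 2.5 N. It seated with the handle at about 11–12°, in line with the holder.
- **Click:** the knuckle gave at about 9 N and I folded it to about 0.285 rad, measured in the side view, with about 10 N of push. That is well short of the 0.70 end stop.
- **Release:** I eased back along the same path and lifted clear. The last look shows the handle straight at 11.0°, its grip at (0.499, −0.281), where a straight handle on a seated back should put it, to within about 1 mm.
- **Other wrench:** a before-and-after picture comparison showed no change around the plain wrench.

No check failed. The holder's own angle came out anywhere from 11° to 14° (one partly hidden patch gave 26°), so I relied on the force jump to tell when the back was seated.

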